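# Flip the stock tags of the carving-blank bins

### The job

Each of the four stock bins on the plywood board has a small hinged wooden tag at its front. With the fingertips, gently push over the tags that are wrong, so that the bins packed full of blanks, and only those, show the disc face up (tag leaning over its bin), while the bins that are empty or nearly so show the bar face up (tag leaning out, away from its bin). Nothing needs gripping or lifting: do not push hard on the bins or tags, leave the loose things around the work where they stand, and finish clear of everything.

Things in the scene. Friction and masses are not known exactly. Their poses are not given: they have to be found in the camera images.
- board: plywood board lying on the bench, 300 x 500 x 18 mm (x, y, z), fixed; origin at the centre of its underside. The four bins stand on it in a row along its y axis, 116 mm apart, in any order.
- bin_a: grey open stock bin, fixed to the board, 130 x 100 x 60 mm (x, y, z); FULL: packed to the rim with wooden carving blanks. Origin at the centre of its underside; its own -x side (about towards the robot) carries two steel ears up to 98 mm above its underside, with the tag's hinge between them. Contents reach at most 62 mm.
- tag_a (a joint): hinge of bin A's tag, rad, about the bin's y: 0 upright; +0.6 (rigid stop) leaning over the bin (its +x), disc on the upper face = 'full'; -0.6 (rigid stop) leaning out (its -x, about towards the robot), bar on the upper face = 'not full'. Under 1 N moves it; once past upright it falls to its stop by itself, no need to follow it down; pressing it on the stop loads the bin.
- tag_a_hinge (a point): middle of the hinge pin of bin A's tag, fixed to the bin: 78 mm in front (-x) of the bin's centre and 85 mm above its underside; axes as the bin's. The ears and stop rods reach 17 mm to either side in x, 13 mm above the pin and 38 mm to either side in y.
- tag_a_edge (a point): middle of the free top edge of bin A's tag, 55 mm from the pin along the tag's z; turns with the tag. The tag is a wooden flap 62 mm wide (y), 5 mm thick (x), with a raised dark disc 32 mm across, 2 mm high, on its -x face and a raised bar 50 x 9 mm, 2 mm high, on its +x face.
- bin_b: grey open stock bin, fixed to the board, 130 x 100 x 60 mm (x, y, z); FULL: packed to the rim with wooden carving blanks. Origin at the centre of its underside; its own -x side (about towards the robot) carries two steel ears up to 98 mm above its underside, with the tag's hinge between them. Contents reach at most 62 mm.
- tag_b (a joint): hinge of bin B's tag, rad, about the bin's y: 0 upright; +0.6 (rigid stop) leaning over the bin (its +x), disc on the upper face = 'full'; -0.6 (rigid stop) leaning out (its -x, about towards the robot), bar on the upper face = 'not full'. Under 1 N moves it; once past upright it falls to its stop by itself, no need to follow it down; pressing it on the stop loads the bin.
- tag_b_hinge (a point): middle of the hinge pin of bin B's tag, fixed to the bin: 78 mm in front (-x) of the bin's centre and 85 mm above its underside; axes as the bin's. The ears and stop rods reach 17 mm to either side in x, 13 mm above the pin and 38 mm to either side in y.
- tag_b_edge (a point): middle of the free top edge of bin B's tag, 55 mm from the pin along the tag's z; turns with the tag. The tag is a wooden flap 62 mm wide (y), 5 mm thick (x), with a raised dark disc 32 mm across, 2 mm high, on its -x face and a raised bar 50 x 9 mm, 2 mm high, on its +x face.
- bin_c: grey open stock bin, fixed to the board, 130 x 100 x 60 mm (x, y, z); NOT full: empty. Origin at the centre of its underside; its own -x side (about towards the robot) carries two steel ears up to 98 mm above its underside, with the tag's hinge between them. Contents reach at most 62 mm.
- tag_c (a joint): hinge of bin C's tag, rad, about the bin's y: 0 upright; +0.6 (rigid stop) leaning over the bin (its +x), disc on the upper face = 'full'; -0.6 (rigid stop) leaning out (its -x, about towards the robot), bar on the upper face = 'not full'. Under 1 N moves it; once past upright it falls to its stop by itself, no need to follow it down; pressing it on the stop loads the bin.
- tag_c_hinge (a point): middle of the hinge pin of bin C's tag, fixed to the bin: 78 mm in front (-x) of the bin's centre and 85 mm above its underside; axes as the bin's. The ears and stop rods reach 17 mm to either side in x, 13 mm above the pin and 38 mm to either side in y.
- tag_c_edge (a point): middle of the free top edge of bin C's tag, 55 mm from the pin along the tag's z; turns with the tag. The tag is a wooden flap 62 mm wide (y), 5 mm thick (x), with a raised dark disc 32 mm across, 2 mm high, on its -x face and a raised bar 50 x 9 mm, 2 mm high, on its +x face.
- bin_d: grey open stock bin, fixed to the board, 130 x 100 x 60 mm (x, y, z); NOT full: only one blank left on its floor. Origin at the centre of its underside; its own -x side (about towards the robot) carries two steel ears up to 98 mm above its underside, with the tag's hinge between them. Contents reach at most 62 mm.
- tag_d (a joint): hinge of bin D's tag, rad, about the bin's y: 0 upright; +0.6 (rigid stop) leaning over the bin (its +x), disc on the upper face = 'full'; -0.6 (rigid stop) leaning out (its -x, about towards the robot), bar on the upper face = 'not full'. Under 1 N moves it; once past upright it falls to its stop by itself, no need to follow it down; pressing it on the stop loads the bin.
- tag_d_hinge (a point): middle of the hinge pin of bin D's tag, fixed to the bin: 78 mm in front (-x) of the bin's centre and 85 mm above its underside; axes as the bin's. The ears and stop rods reach 17 mm to either side in x, 13 mm above the pin and 38 mm to either side in y.
- tag_d_edge (a point): middle of the free top edge of bin D's tag, 55 mm from the pin along the tag's z; turns with the tag. The tag is a wooden flap 62 mm wide (y), 5 mm thick (x), with a raised dark disc 32 mm across, 2 mm high, on its -x face and a raised bar 50 x 9 mm, 2 mm high, on its +x face.
- finial: loose turned wooden finial standing on the board's near strip, 32 mm across, 44 mm tall; origin under its foot. Bystander.
- glue: loose white glue bottle, 54 mm across, 130 mm tall, left of the board; origin under its foot. Bystander.
- mallet: loose carver's mallet standing on its head, 84 mm across, 205 mm tall, right of the board; origin under its foot. Bystander.
- pot: loose white ceramic pot, 70 mm across, 75 mm tall, left of the board; origin under its foot. Bystander.

How it is judged (in metres and radians):
At the end, for the whole second after the job is handed in: The tags of the two full bins (A, B) lean over their bins by more than 0.45 rad, the tags of the other two (C, D) lean out by more than 0.45 rad, and every loose bystander is within 15 mm of where it started (value of joint each of tag_a, tag_b above 0.45 rad and value of joint each of tag_c, tag_d below -0.45 rad and distance of each of finial, glue, mallet, pot from where it was at the start of the episode below 0.015 m); the robot touches nothing.
It fails at once if a loose bystander is moved or lifted by more than 15 mm (distance of any of finial, glue, mallet, pot from where it was at the start of the episode above 0.015 m).
It fails at once if a bin or its tag is pushed with more than 25 N (contact force between any of the fingers, the arm and bin_a above 25 N or contact force between any of the fingers, the arm and bin_b above 25 N or contact force between any of the fingers, the arm and bin_c above 25 N or contact force between any of the fingers, the arm and bin_d above 25 N).
It also fails if it takes over 51 s, if anything falls off the work surface, if the arm or the gripper's body presses on something with over 40 N, if the wrist force passes 120 N, or if a joint passes its speed limit or range.

### The arm

A 6-joint arm with a two-finger parallel gripper is mounted at the origin on the work surface. World frame = base frame: x ahead of the robot, y to its left, z up, the work surface at z = 0. Lengths are in m, angles in degrees, forces in N, time in s.
With the tool pointing down it reaches from about 0.25 to 0.725 m from the base axis. Payload 9.7 kg.
Tool frame: the origin (TCP) lies on the centre line of the jaws, within the pads' length; the fingertips stand 17 mm ahead of it and the grasp point (between the pads) lies 2 mm behind it (bot.tip_extent is the distance from the TCP to the fingertips, in m); z points along the fingers, y is the line along which they close (so a half turn about z gives the same grasp; the last joint's range is limited). The gripper opens to 85 mm and grips with 20 to 120 N. Pads are 22 mm wide; open, the fingers measure 114 mm over their backs; the gripper's body (76 mm by 85 mm) begins 54 mm behind the grasp point. The pads swing forward as they close: fully open they stand 13 mm farther back than shut.
Start: joints at [72.021, 4.979, 10.078, 95.1, 0, 90], TCP at [0.17, 0.523, 0.248] pointing down, gripper open.
Joint ranges: [-179.16, 179.16], [-48.56, 103.87], [-65.8, 70.77], [-126.05, 130.52], [-82.76, 87.17], [-180, 180]. Speed limits (degrees/s): [127.2, 127.2, 147.25, 180, 180, 180].

### API

Orientations are given as [roll, pitch, yaw] about the fixed x, y, z axes, in that order (R = Rz(yaw) Ry(pitch) Rx(roll)).
In Python, from workcell import bot gives the robot as it stands.
- The arm moves only by the tool carry_out, never from a script. Its argument "moves" is text: rows parted by semicolons, each of 7 numbers parted by spaces: the shift along the tool's x, y, z in mm, then the turn, a rotation vector about the tool's x, y, z in degrees, then the finger opening in mm, from 0 to 85.4. A call has 1 to 20 rows; each row is the pose to reach, as a shift and turn from the pose commanded when the call began, along the tool's axes at that moment; what a row does not reach only later rows make up. A row lasts 1/10 s, in which the tool goes at most 50 mm and 8.59 degrees, less where a joint would pass 70% of its speed; a pose out of reach is approached as far as the arm can. A call with a gripper value outside its range is refused whole. The fingers move at their own pace and stop on an object; "force" is the grip in N (left out, the last holds). Time passes only in rows, so rows that repeat a pose let the fingers close. It gives the time, the measured TCP pose, the force, the opening and the grip force at its end, in the units of the state.
- bot.get_obs(): the state, without advancing time (a new reading comes with each control period).
- bot.camera(name): name is "side" or "top" or "wrist"; returns a dict with "img" (480x640x3 uint8, red, green, blue), "mtx" (3x3 intrinsics, pixels), "k1" (the pictures are not rectified: a ray, as slopes to the right and down, at radius r is drawn at 1 + k1 r^2 times it, then the intrinsics apply), "position" and "orientation" of the camera in the world; the wrist camera has in their place "mount" (4x4, takes a point from camera to tool coordinates, whose origin is the TCP and whose axes are the flange's). Camera axes: x right, y up, looking along -z (the intrinsics and any distortion apply to the point x, -y, -z); pixel columns grow to the right and rows downward; lengths in m; the calibration is good to about 2 mm. A picture is of the moment at which its call begins: read the wrist's pose just before it. There is no depth.
- bot.job_done(): hands the job in; it is judged then, once.
The state is a dict: "time": time; "q": joint angles; "qd": joint speeds; "joint_efforts": joint torques, N m; "ee_pos": TCP position; "tcp_rot": TCP orientation; "wrist_force": force on the tool from outside, world axes, zero at the start; "torque": the same for the moment, N m; "opening": finger opening in m; "grasp_force": force on a finger pad.
Only numpy, scipy, OpenCV 4.12 (cv2) and the standard library are available. Lean on these libraries where they do the work, as an engineer would, in place of code of your own. Each camera call takes 0.05 s, during which the arm holds its last target. There are 200 camera calls.

## Working session

There is one attempt and no reset: what is moved stays moved. The work goes in short steps, Python scripts to look and compute and a tool call to move; the robot and the scene stay as the last step left them, time stands still between calls to the robot, and variables do not carry over. Pictures are saved under pics/ and viewed, at most 10 in all, crops included, and the job is handed in when it is done.

Besides the shell and the picture viewer there is one more tool, called after "Emit:" as name(argument=value, ...) on one line, values as JSON. carry_out: Moves the arm, as the interface text tells. Its arguments: {"type":"object","properties":{"moves":{"type":"string"},"force":{"type":"number"}},"required":["moves"]}

```bash
mkdir -p pics
python3 - <<'E'
from workcell import bot
import cv2,pickle
o=bot.get_obs();print(o['time'],o['ee_pos'],o['tcp_rot'],o['opening'])
C={}
for n in ("top","side"):
    c=bot.camera(n);C[n]=c;cv2.imwrite(f"pics/{n}0.png",c['img'][:,:,::-1]);print(n,c['mtx'],c['k1'],c['position'],c['orientation'])
pickle.dump(C,open('c0.pkl','wb'))
E
```

```text
0.0 [0.16970669 0.52295069 0.2475995 ] [-1.79925578e+02 -3.03856827e-06  1.62019916e+02] 0.08525741971794422
top [[515.16715115   0.         317.6576528 ]
 [  0.         515.16715115 244.50958522]
 [  0.           0.           1.        ]] -0.1143415183735238 [0.43691522 0.00851049 1.46120645] [  3.49530584  -0.28363529 -90.84556487]
side [[492.49166124   0.         318.91868343]
 [  0.         492.49166124 239.12908457]
 [  0.           0.           1.        ]] -0.07125586143413552 [0.20537394 1.14381363 0.83670018] [  59.34398727    0.79798011 -164.15641401]
```

View pics/top0.png

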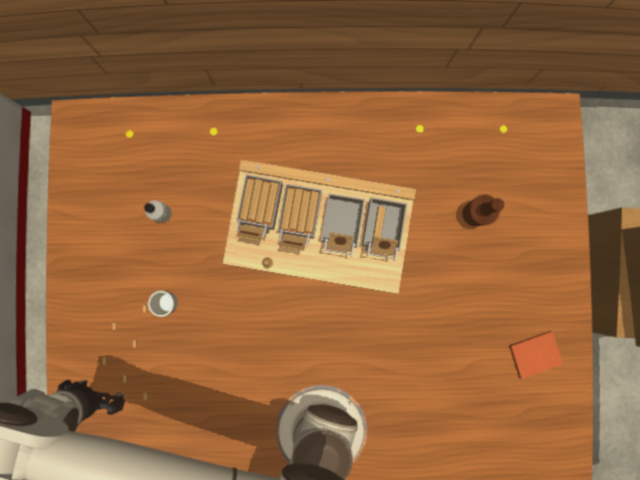

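View pics/side0.png

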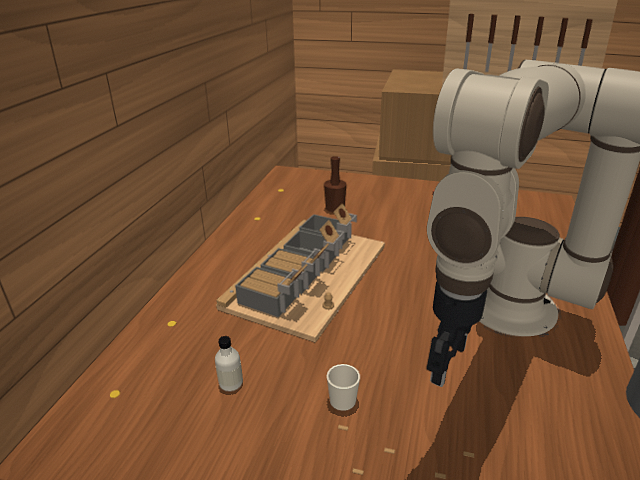

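The top view shows full bins at left (260,205) and (300,210), and empty or one-blank bins at (342,220) and (384,225). The right two tags show discs. The left two seem to show bars. Next I'll zoom in and fit the board from its corners at about (242,161), (415,188), (399,292) and (224,263).

```bash
cat > h.py <<'E'
import numpy as np,cv2,pickle
from scipy.spatial.transform import Rotation as R
def rt(c):
    return R.from_euler('xyz',c['orientation'],degrees=True).as_matrix(),np.array(c['position'])
def proj(c,P):
    M,p=rt(c);q=(np.atleast_2d(P)-p)@M;x=q[:,0]/-q[:,2];y=-q[:,1]/-q[:,2];s=1+c['k1']*(x*x+y*y)
    return np.c_[x*s*c['mtx'][0,0]+c['mtx'][0,2],y*s*c['mtx'][1,1]+c['mtx'][1,2]]
def unproj(c,uv,z):
    M,p=rt(c);n=cv2.undistortPoints(np.array(uv,float).reshape(-1,1,2),c['mtx'],np.array([c['k1'],0,0,0.]))[:,0]
    d=np.c_[n[:,0],-n[:,1],-np.ones(len(n))]@M.T
    return p+d*((z-p[2])/d[:,2])[:,None]
E
python3 - <<'E'
from h import *
C=pickle.load(open('c0.pkl','rb'));c=C['top']
P=unproj(c,[(242,161),(415,188),(399,292),(224,263)],.018);print(P.round(4))
ctr=P.mean(0)[:2];d=(P[0]+P[3]-P[1]-P[2])[:2];yaw=np.arctan2(d[1],d[0])-np.pi/2
print(ctr,np.degrees(yaw),np.linalg.norm(P[0]-P[1]),np.linalg.norm(P[1]-P[2]))
print('loose',unproj(c,[(267,266),(160,215),(162,308),(478,215)],.01).round(3))
a=cv2.resize(c['img'][150:300,215:425],None,fx=3.6,fy=3.6,interpolation=cv2.INTER_CUBIC)
cv2.imwrite('pics/topz.png',a[:,:,::-1])
s=cv2.resize(C['side']['img'][190:345,210:390],None,fx=3.8,fy=3.8,interpolation=cv2.INTER_CUBIC)
cv2.imwrite('pics/sidez.png',s[:,:,::-1])
E
```

```text
[[ 0.7664  0.212   0.018 ]
 [ 0.682  -0.2791  0.018 ]
 [ 0.3883 -0.226   0.018 ]
 [ 0.4767  0.2639  0.018 ]]
[ 0.5783271 -0.0073016] -9.993214307472734 0.4983835931369533 0.29845277389590824
loose [[ 0.467  0.144  0.01 ]
 [ 0.617  0.45   0.01 ]
 [ 0.352  0.443  0.01 ]
 [ 0.604 -0.461  0.01 ]]
```

View pics/topz.png

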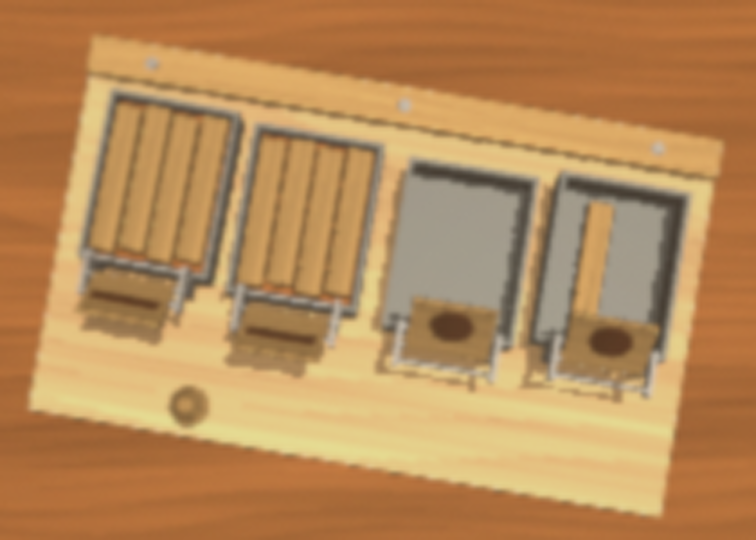

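View pics/sidez.png

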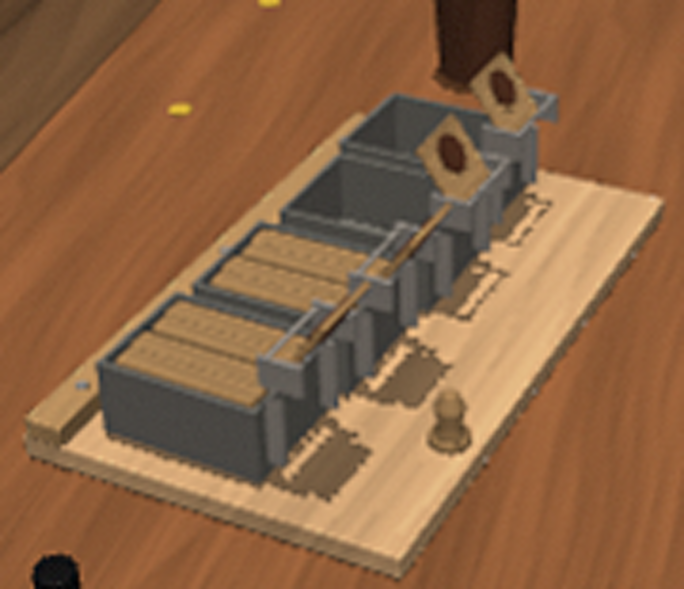

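All four tags are wrong: bins 1 and 2 from the left are full and lean out with the bar up, while bins 3 and 4 lean in with the disc up. Front ear tips in the zoom are at about (84,292)/(177,312), (235,330)/(333,345), (398,362)/(494,380) and (554,378)/(650,394).

Run:
```python
from h import *
c=pickle.load(open('c0.pkl','rb'))['top']
B=np.array([.5783,-.0073]);yb=np.radians(-9.99)
Rb=np.array([[np.cos(yb),-np.sin(yb)],[np.sin(yb),np.cos(yb)]])
z2=lambda L:np.array(L)/3.6+[215,150]
ears=unproj(c,z2([(84,292),(177,312),(235,330),(333,345),(398,362),(494,380),(554,378),(650,394)]),.112)
back=unproj(c,z2([(112,93),(242,115),(258,127),(383,145),(412,160),(537,180),(560,175),(690,193)]),.078)
for i in range(4):
    e=ears[2*i:2*i+2,:2];b=back[2*i:2*i+2,:2];v=b.mean(0)-e.mean(0)
    print(i,'ear mid board',((e.mean(0)-B)@Rb).round(4),'w',np.linalg.norm(e[0]-e[1]).round(4),'back mid board',((b.mean(0)-B)@Rb).round(4),'w',np.linalg.norm(b[0]-b[1]).round(4),'yaw',np.degrees(np.arctan2(v[1],v[0])).round(1),'len(160)',np.linalg.norm(v).round(4),'ear world',e.mean(0).round(4))
```

```text
0 ear mid board [-0.0597  0.1745] w 0.0699 back mid board [0.0958 0.1697] w 0.1 yaw -11.7 len(160) 0.1556 ear world [0.5497 0.1749]
1 ear mid board [-0.0675  0.0595] w 0.0723 back mid board [0.0888 0.0587] w 0.0952 yaw -10.3 len(160) 0.1564 ear world [0.5221 0.063 ]
2 ear mid board [-0.0729 -0.061 ] w 0.0712 back mid board [ 0.0818 -0.0599] w 0.0953 yaw -9.6 len(160) 0.1547 ear world [ 0.496  -0.0547]
3 ear mid board [-0.0656 -0.1752] w 0.0712 back mid board [ 0.0897 -0.1737] w 0.0993 yaw -9.4 len(160) 0.1553 ear world [ 0.4833 -0.1685]
```

Emit:
carry_out(moves="-417.5 -223.5 0 0 0 -8 0;-417.5 -223.5 0 0 0 -8 0;-417.5 -223.5 0 0 0 -8 0;-417.5 -223.5 0 0 0 -8 0;-417.5 -223.5 0 0 0 -8 0;-417.5 -223.5 0 0 0 -8 0;-417.5 -223.5 0 0 0 -8 0;-417.5 -223.5 0 0 0 -8 0;-417.5 -223.5 0 0 0 -8 0;-417.5 -223.5 0 0 0 -8 0;-417.5 -223.5 0 0 0 -8 0;-417.5 -223.5 0 0 0 -8 0;-417.5 -223.5 0 0 0 -8 0;-417.5 -223.5 0 0 0 -8 0")

```text
time: 1.5
ee_pos: [0.4972, 0.1826, 0.2484]
tcp_rot: [180.0, 0.0, 170.1]
wrist_force: [-0.2, -0.3, -0.2]
opening: -0.0003
grasp_force: 0.0
```

Run:
```python
from h import *
from workcell import bot
o=bot.get_obs();print(o['time'],o['ee_pos'],o['tcp_rot'],o['opening'],o['q'],bot.tip_extent)
c=bot.camera('wrist');pickle.dump((o,c),open('w.pkl','wb'));im=c['img'].copy()
M=np.array(c['mount']);T=np.eye(4);T[:3,:3]=R.from_euler('xyz',o['tcp_rot'],degrees=True).as_matrix();T[:3,3]=o['ee_pos'];W=T@M
d=dict(mtx=c['mtx'],k1=c['k1'],position=W[:3,3],orientation=R.from_matrix(W[:3,:3]).as_euler('xyz',degrees=True))
B=np.array([.5783,-.0073]);yb=np.radians(-9.99);Rb=np.array([[np.cos(yb),-np.sin(yb)],[np.sin(yb),np.cos(yb)]])
for hx,hy in [(-.045,.172),(-.052,.059)]:
  P=[[*(B+Rb@[hx+dx,hy+dy]),z] for dx,dy,z in [(-.017,.038,.116),(-.017,-.038,.116),(-.031,.031,.148),(-.031,-.031,.148),(0,0,.103)]]
  for u,v in proj(d,P): cv2.circle(im,(int(u),int(v)),4,(0,255,0),1)
cv2.imwrite('pics/w1.png',im[:,:,::-1])
```

```text
1.5 [0.49723117 0.18256354 0.24843215] [1.79990075e+02 1.99386135e-03 1.70109184e+02] -0.00032836548362412903 [2.01573889e+01 2.17187023e+00 7.14453255e+00 9.49659666e+01
 7.59288523e-03 3.00482056e+01] 0.017
```

View pics/w1.png

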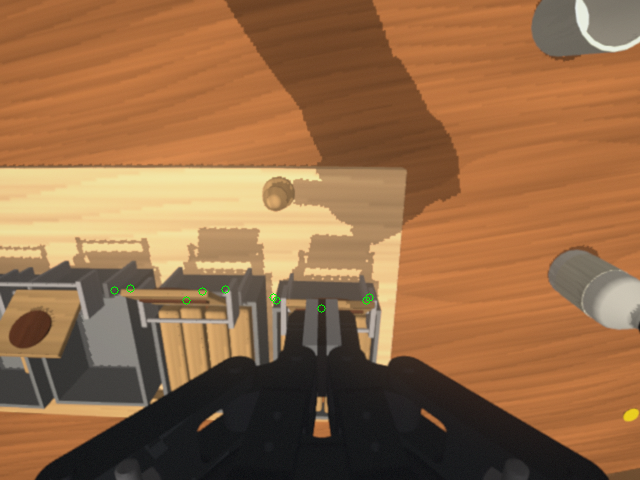

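Run:
```python
from h import *
o,c=pickle.load(open('w.pkl','rb'))
M=np.array(c['mount']);T=np.eye(4);T[:3,:3]=R.from_euler('xyz',o['tcp_rot'],degrees=True).as_matrix();T[:3,3]=o['ee_pos'];W=T@M
d=dict(mtx=c['mtx'],k1=c['k1'],position=W[:3,3],orientation=R.from_matrix(W[:3,:3]).as_euler('xyz',degrees=True))
print(d,M.round(3))
B=np.array([.5783,-.0073]);yb=np.radians(-9.99);Rb=np.array([[np.cos(yb),-np.sin(yb)],[np.sin(yb),np.cos(yb)]])
for hx,hy in [(-.045,.172),(-.052,.059),(-.0585,-.06)]:
  P=[[*(B+Rb@[hx+dx,hy+dy]),z] for dx,dy,z in [(-.017,.038,.116),(-.017,-.038,.116),(-.031,.031,.148),(-.031,-.031,.148),(0,0,.103)]]
  print(proj(d,P).round(0).tolist())
print(proj(d,[[*(B+Rb@[-.15,.25]),.018],[.467,.144,.03]]))
a=cv2.resize(c['img'][220:420,0:400],None,fx=2,fy=2,interpolation=cv2.INTER_CUBIC)
cv2.imwrite('pics/w1z.png',a[:,:,::-1])
```

```text
{'mtx': array([[365.69495835,   0.        , 321.46494461],
       [  0.        , 365.69495835, 242.40205982],
       [  0.        ,   0.        ,   1.        ]]), 'k1': -0.0491085799454335, 'position': array([0.41469769, 0.19607771, 0.3735745 ]), 'orientation': array([-1.89891224e+01,  4.11248570e-02,  8.01210450e+01])} [[ 0.     0.946  0.325  0.084]
 [ 1.    -0.     0.001 -0.001]
 [ 0.001  0.325 -0.946 -0.125]
 [ 0.     0.     0.     1.   ]]
[[370.0, 297.0], [273.0, 297.0], [366.0, 301.0], [277.0, 301.0], [321.0, 308.0]]
[[226.0, 289.0], [131.0, 288.0], [202.0, 291.0], [115.0, 291.0], [186.0, 300.0]]
[[77.0, 280.0], [-12.0, 279.0], [35.0, 281.0], [-45.0, 280.0], [48.0, 292.0]]
[[402.55415961 168.14307118]
 [276.88829739 184.53444063]]
```

View pics/w1z.png

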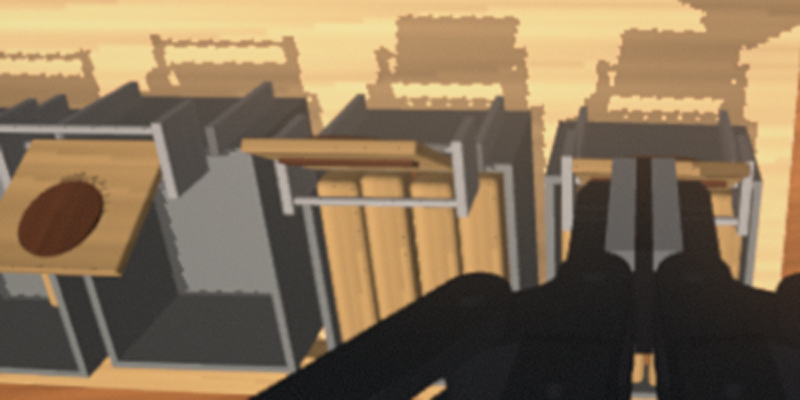

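Tag 1's edge sits at row ~301 and tag 2's at ~292, as predicted. The columns are about 8 px to the right, which is a few mm in y and harmless. Now pushing tag 1.

Emit:
carry_out(moves="0 3 50 0 0 0 0;0 3 97 0 0 0 0;0 3 97 0 0 0 0;-15 3 97 0 0 0 0;-25 3 97 0 0 0 0;-31 3 97 0 0 0 0;-37 3 97 0 0 0 0;-43 3 97 0 0 0 0;-49 3 97 0 0 0 0;-55 3 97 0 0 0 0;-58 3 97 0 0 0 0;-58 3 97 0 0 0 0")

```text
time: 2.75
ee_pos: [0.5558, 0.1745, 0.1511]
tcp_rot: [-180.0, -0.0, 170.0]
wrist_force: [0.1, -0.0, -0.3]
opening: -0.0
grasp_force: 0.0
```

Run:
```python
from h import *
from workcell import bot
a=bot.camera('wrist')['img'];b=bot.camera('side')['img'][190:345,210:390]
b=cv2.resize(b,None,fx=3,fy=3,interpolation=cv2.INTER_CUBIC)
b=b[:,:540];a=cv2.resize(a,(260,195));im=np.zeros((465,800,3),np.uint8);im[:b.shape[0],:540]=b;im[:195,540:]=a
cv2.imwrite('pics/p1.png',im[:,:,::-1])
```

```text
(no output)
```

View pics/p1.png

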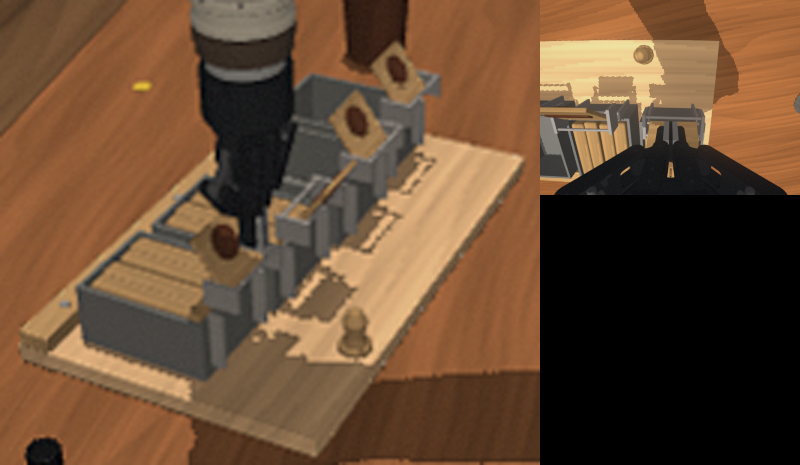

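Tag 1 now leans over its bin with the disc up. Next is tag 2.

Emit:
carry_out(moves="0 0 -45 0 0 0 0;0 0 -90 0 0 0 0;30 -30 -95 0 0 0 0;66 -60 -95 0 0 0 0;66 -105 -95 0 0 0 0;66 -112 -80 0 0 0 0;66 -112 -40 0 0 0 0;66 -112 0 0 0 0 0;66 -112 0 0 0 0 0;50 -112 0 0 0 0 0;40 -112 0 0 0 0 0;34 -112 0 0 0 0 0;28 -112 0 0 0 0 0;22 -112 0 0 0 0 0;16 -112 0 0 0 0 0;10 -112 0 0 0 0 0;7 -112 0 0 0 0 0;7 -112 0 0 0 0 0;7 -112 -45 0 0 0 0;7 -112 -90 0 0 0 0")

```text
time: 4.85
ee_pos: [0.5281, 0.0654, 0.2412]
tcp_rot: [-179.9, -0.2, 170.0]
wrist_force: [0.9, 0.5, 0.7]
opening: 0.0002
grasp_force: 0.0
```

Emit:
carry_out(moves="0 -45 -7 0 0 0 0;-30 -80 -7 0 0 0 0;-68 -105 -7 0 0 0 0;-68 -122 -7 0 0 0 0;-68 -122 40 0 0 0 0;-68 -122 90 0 0 0 0;-68 -122 90 0 0 0 0;-55 -122 90 0 0 0 0;-45 -122 90 0 0 0 0;-38 -122 90 0 0 0 0;-32 -122 90 0 0 0 0;-26 -122 90 0 0 0 0;-20 -122 90 0 0 0 0;-14 -122 90 0 0 0 0;-9 -122 90 0 0 0 0;-9 -122 90 0 0 0 0;-9 -122 45 0 0 0 0;-9 -122 0 0 0 0 0;-9 -122 -7 0 0 0 0")

```text
time: 6.75
ee_pos: [0.5182, -0.0564, 0.2536]
tcp_rot: [180.0, 0.4, 170.0]
wrist_force: [0.1, 0.4, -0.0]
opening: 0.0001
grasp_force: 0.0
```

Emit:
carry_out(moves="0 -40 0 0 0 0 0;-30 -80 0 0 0 0 0;-67 -105 0 0 0 0 0;-67 -114 0 0 0 0 0;-67 -114 50 0 0 0 0;-67 -114 97 0 0 0 0;-67 -114 97 0 0 0 0;-55 -114 97 0 0 0 0;-45 -114 97 0 0 0 0;-38 -114 97 0 0 0 0;-32 -114 97 0 0 0 0;-26 -114 97 0 0 0 0;-20 -114 97 0 0 0 0;-14 -114 97 0 0 0 0;-8 -114 97 0 0 0 0;-8 -114 97 0 0 0 0;-8 -114 50 0 0 0 0;-8 -114 0 0 0 0 0;-8 -114 -10 0 0 0 0")

```text
time: 8.65
ee_pos: [0.5061, -0.1702, 0.264]
tcp_rot: [-179.9, 0.4, 170.0]
wrist_force: [0.2, -0.0, -0.1]
opening: 0.0002
grasp_force: 0.0
```

Emit:
carry_out(moves="40 0 0 0 0 0 0;80 0 0 0 0 0 0;120 0 0 0 0 0 0;120 0 0 0 0 0 0;120 0 0 0 0 0 0")

```text
time: 9.15
ee_pos: [0.3868, -0.1492, 0.2588]
tcp_rot: [-180.0, 0.1, 170.0]
wrist_force: [0.4, 0.7, -0.9]
opening: 0.0002
grasp_force: 0.0
```

Run:
```python
from h import *
from workcell import bot
f=lambda i,k:cv2.resize(i,None,fx=k,fy=k,interpolation=cv2.INTER_CUBIC)
a=f(bot.camera('top')['img'][150:300,215:425],1.9);b=f(bot.camera('side')['img'][190:345,210:390],2.2)
im=np.zeros((350,800,3),np.uint8);im[:a.shape[0],:a.shape[1]]=a;im[:b.shape[0],402:402+b.shape[1]]=b
cv2.imwrite('pics/end.png',im[:,:,::-1])
```

```text
(no output)
```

View pics/end.png

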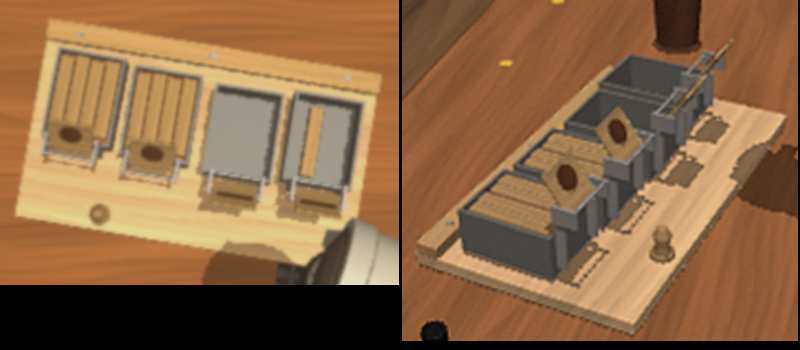

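All four are now right: discs up over the full bins at (70,135) and (152,152), bars up leaning out at (235,193) and (318,200). The finial hasn't moved and the arm is clear.

```bash
python3 -c "
from workcell import bot
print(bot.job_done())"
```

```text
the job is handed in; nothing more can be done
None
```

All four tags were wrong and I pushed each one over: the two full bins now show the disc and the other two the bar, the arm finished clear, and the job is handed in (no verdict was returned).

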